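# Unclamp the sample block and return the labware to its fitted trays

### The arm

A 6-joint arm with a two-finger parallel gripper is mounted at the origin on the work surface. World frame = base frame: x ahead of the robot, y to its left, z up, the work surface at z = 0. Lengths are in mm, angles in rad, forces in N, time in s.
With the tool pointing down it reaches from about 400 to 925 mm from the base axis. Payload 12.5 kg.
Tool frame: the origin (TCP) lies midway between the tips of the shut fingers; the grasp point (between the pads) lies 19 mm behind it (arm.grip_depth is the distance from the TCP to the grasp point, in mm); z points along the fingers, y is the line along which they close (so a half turn about z gives the same grasp; the last joint's range is limited). The gripper opens to 95 mm and grips with 3 to 60 N. Pads are 20 mm wide; open, the fingers measure 119 mm over their backs; the gripper's body (75 mm by 180 mm) begins 59 mm behind the grasp point.
Start: joints at [1.046, 0.491, 1.559, -0, 1.092, -0.106], TCP at [254.151, 571.011, 214.661] pointing down, gripper open.
Joint ranges: [-3.1, 3.1], [-0.84, 2.19], [0.05, 2.79], [-1.13, 4.28], [0.06, 2.93], [-2.69, 2.69]. Speed limits (rad/s): [2.22, 2.22, 2.79, 3.14, 3.14, 3.14].

### API

Orientations are given as a rotation vector (axis times angle).
In Python, from workcell import arm, vision gives the robot as it stands.
- The arm moves only by the tool jog_arm, never from a script. Its argument "motion" is a list that holds one entry, the list of rows, each a list of 7 numbers: the opening, from -1 (shut) to 1 (fully open), then the shift along the world's x, y, z in m, then the turn, a rotation vector about the world's x, y, z in degrees. In form: [[[fingers, tx, ty, tz, wx, wy, wz], ...]]. A call has 1 to 12 rows; each row is the pose to reach, as a shift and turn from the pose commanded when the call began; what a row does not reach only later rows make up. A row lasts 1/12 s, in which the tool goes at most 41.7 mm and 7.16 degrees, less where a joint would pass 70% of its speed; a pose out of reach is approached as far as the arm can. A call with a gripper value outside its range is refused whole. The fingers move at their own pace and stop on an object; "grip_force" is the grip in N (left out, the last holds). Time passes only in rows, so rows that repeat a pose let the fingers close. It gives the time, the measured TCP pose, the force, the opening and the grip force at its end, in the units of the state.
- arm.state(): the state, without advancing time (a new reading comes with each control period).
- vision.capture(name): name is "scene" or "side" or "wrist"; returns a dict with "img" (384x512x3 uint8, blue, green, red), "mtx" (3x3 intrinsics, pixels), "k1" (the pictures are not rectified: a ray, as slopes to the right and down, at radius r is drawn at 1 + k1 r^2 times it, then the intrinsics apply), "eye" and "rotation" of the camera in the world. Camera axes: x right, y up, looking along -z (the intrinsics and any distortion apply to the point x, -y, -z); pixel columns grow to the right and rows downward; lengths in mm; the calibration is good to about 2 mm. A picture is of the moment at which its call begins. There is no depth.
- arm.sign_off(): hands the job in; it is judged then, once.
The state is a dict: "clock": time; "qpos": joint angles; "dq": joint speeds; "tau": joint torques, N m; "tool_pos": TCP position; "ee_rot": TCP orientation; "wrist_force": force on the tool from outside, world axes, zero at the start; "moment": the same for the moment, N m; "grip_width": opening from 0.0 (shut) to 1.0 (fully open); "grasp_force": force on a finger pad.
Only numpy, scipy, OpenCV 4.12 (cv2) and the standard library are available. Lean on these libraries where they do the work, as an engineer would, in place of code of your own. Each camera call takes 0.05 s, during which the arm holds its last target. There are 200 camera calls.

### The job

Clear the bench: stand each of the three brown bottles, and lay the metal sample block, in the white tray that fits its footprint. The block is still held on the blue shaker: swing the hold-down bar up by its white handle until it stands about upright, then slide the block forward, clear of the hook at its back, and lift it off. Keep the bottles upright throughout, set them down gently, leave the glass beaker where it stands, and leave everything let go and at rest, flat on its tray's floor.

Things in the scene. Friction and masses are not known exactly. Their poses are not given: they have to be found in the camera images.
- large_bottle: Large round brown glass bottle: straight body 60 mm diameter up to 78 mm, cap 38 mm diameter from 88 to 112 mm (top). About 0.3 kg. Smooth glass, paper label on the body, white screw cap. Origin: centre of its underside; z up.
- small_bottle: Small round brown glass bottle: straight body 40 mm diameter up to 55 mm, cap 26 mm diameter from 65 to 78 mm (top). About 0.1 kg. Smooth glass, paper label on the body, white screw cap. Origin: centre of its underside; z up.
- square_bottle: Square brown glass bottle: body 50 x 50 mm up to 72 mm, cap 34 mm diameter from 82 to 104 mm (top). About 0.22 kg. Its x and y axes are square to its flat sides. Smooth glass, paper label on the body, white screw cap. Origin: centre of its underside; z up.
- block: Aluminium block, six dark bores on top, 0.35 kg. Origin: underside centre of 94 x 44 mm footprint (long in x). Body x -47..+33 mm, 40 mm high; tongue 6 mm thick x +33..+47. Starts on the flat shaker deck, z 45 mm; a fixed hook 9-15 mm over the deck covers the tongue from x +41; 4 mm high guides beside. With bar up slide 20-40 mm along its -x, then lift. Grip across y near x -7, 25+ mm up.
- bar_handle (a point): Middle of the white handle rod (diameter 10 mm, 82 long in y) of the hold-down bar; 90 mm over the bench when down. Bar down: z up, x to the hinge, whose axis (along y) lies 166 mm off at +x of this frame, which turns with the bar. Swings up and back 0 to 1.75 rad (1.57 upright), stiff, about 2 N, stays put. Finger room behind the rod 33 x 70 mm; grip from above closing along x; rod can turn.
- large_tray: Fixed shallow tray, white raised rim, grey floor: floor 4 mm above the bench, rim 3 mm thick with its top 10 mm above the bench. Origin: centre of its underside, on the bench; z up. Round, 72 mm inside diameter: for the large round bottle.
- small_tray: Fixed shallow tray, white raised rim, grey floor: floor 4 mm above the bench, rim 3 mm thick with its top 10 mm above the bench. Origin: centre of its underside, on the bench; z up. Round, 52 mm inside diameter: for the small round bottle.
- square_tray: Fixed shallow tray, white raised rim, grey floor: floor 4 mm above the bench, rim 3 mm thick with its top 10 mm above the bench. Origin: centre of its underside, on the bench; z up. Square, 62 x 62 mm inside, sides along its x and y: for the square bottle, any quarter turn.
- block_tray: Fixed shallow tray, white raised rim, grey floor: floor 4 mm above the bench, rim 3 mm thick with its top 10 mm above the bench. Origin: centre of its underside, on the bench; z up. Rectangular, 108 mm (its x) by 58 mm (its y) inside: for the sample block, either way round.
- beaker: Small clear glass beaker, 52 mm diameter, 62 mm high, standing between the shaker and the bottles. Must be left alone. Origin: centre of its underside.

How it is judged (in metres and radians):
On the way:
1. the hold-down bar has been swung up to about upright (at least 1.2 rad) (angle between bar_handle's own z axis and vertical above 1.2 rad), for 0.2 s.
At the end, for the whole second after the job is handed in: Each thing stands in its own tray: centre within 10 mm (round bottles), 12 mm (square bottle) or 13 mm (block) of the tray's centre, underside no more than 4 mm above the tray's floor, within 0.12 rad of upright, at rest (horizontal distance between block and block_tray below 0.013 m and z of block in the frame of block_tray below 0.008 m and angle between each of block, large_bottle, small_bottle, square_bottle's own z axis and vertical below 0.12 rad and linear speed of each of block, large_bottle, small_bottle, square_bottle below 0.02 m/s and horizontal distance between large_bottle and large_tray below 0.01 m and z of large_bottle in the frame of large_tray below 0.008 m and horizontal distance between small_bottle and small_tray below 0.01 m and z of small_bottle in the frame of small_tray below 0.008 m and horizontal distance between square_bottle and square_tray below 0.012 m and z of square_bottle in the frame of square_tray below 0.008 m); the robot touches nothing.
It fails at once if a bottle tipped by more than 0.6 rad (angle between any of large_bottle, small_bottle, square_bottle's own z axis and vertical above 0.6 rad).
It fails at once if a bottle dropped: falling or flying free of the fingers at over 0.7 m/s (a fall of some 25 mm) ((linear speed of large_bottle above 0.7 m/s and contact force between the fingers and large_bottle below 0.05 N) or (linear speed of small_bottle above 0.7 m/s and contact force between the fingers and small_bottle below 0.05 N) or (linear speed of square_bottle above 0.7 m/s and contact force between the fingers and square_bottle below 0.05 N)).
It fails at once if the beaker moved by more than 30 mm (distance of beaker from where it was at the start of the episode above 0.03 m).
It also fails if it takes over 128 s, if anything falls off the work surface, if the arm or the gripper's body presses on something with over 40 N, if the wrist force passes 120 N, or if a joint passes its speed limit or range.

## Working session

There is one attempt and no reset: what is moved stays moved. The work goes in short steps, Python scripts to look and compute and a tool call to move; the robot and the scene stay as the last step left them, time stands still between calls to the robot, and variables do not carry over. Pictures are saved under pics/ and viewed, at most 14 in all, crops included, and the job is handed in when it is done.

Besides the shell and the picture viewer there is one more tool, called after "Request:" by a JSON object that holds its "fn" and its "kwargs". jog_arm: Moves the arm, as the interface text tells. Its arguments: {"type":"object","properties":{"motion":{"type":"array","items":{"type":"array","items":{"type":"array","items":{"type":"number"}}}},"grip_force":{"type":"number"}},"required":["motion"]}

```bash
mkdir -p pics; ls; cat > h.py <<'E'
import numpy as np, cv2, pickle
from workcell import arm, vision
def cap(n,f):
    c=vision.capture(n); pickle.dump(c,open(f'pics/{f}.pkl','wb')); cv2.imwrite(f'pics/{f}.png',c['img']); return c
def load(f): return pickle.load(open(f'pics/{f}.pkl','rb'))
def ray(c,u,v):
    K=np.array(c['mtx']); d=cv2.undistortPoints(np.array([[[u,v]]],float),K,np.array([c['k1'],0,0,0.]))[0,0]
    # k1 applied to true slope radius = opencv model
    w=np.array(c['rotation'])@np.array([d[0],-d[1],-1]); return np.array(c['eye'],float),w/np.linalg.norm(w)
def atz(c,u,v,z):
    e,w=ray(c,u,v); return e+w*(z-e[2])/w[2]
def tri(obs):
    A=0;b=0
    for c,u,v in obs:
        e,w=ray(c,u,v);P=np.eye(3)-np.outer(w,w);A=A+P;b=b+P@e
    return np.linalg.solve(A,b)
def proj(c,p):
    q=np.array(c['rotation']).T@(np.array(p,float)-c['eye']); d=np.array([q[0],-q[1],-q[2]])
    return cv2.projectPoints(d.reshape(1,1,3),np.zeros(3),np.zeros(3),np.array(c['mtx'],float),np.array([c['k1'],0,0,0.]))[0].ravel()
E
python3 - <<'E'
from h import *
for n in("scene","side","wrist"):
    c=cap(n,n+"0"); print(n,np.round(c['eye']),c['k1'],np.round(c['rotation'],2).tolist(),np.round(c['mtx'],1).tolist())
a,b=[cv2.resize(load(n)['img'],None,fx=1.5,fy=1.5) for n in("scene0","side0")]
cv2.imwrite('pics/a.png',a);cv2.imwrite('pics/b.png',b);print(arm.state())
E
```

```text
pics
scene [ 773.  494. 1036.] -0.19815482913667593 [0.16, 0.7, 2.6] [[479.4, 0.0, 259.9], [0.0, 479.4, 183.4], [0.0, 0.0, 1.0]]
side [ 249. -456.  647.] 0.018734049434741138 [0.74, -0.2, -0.53] [[353.2, 0.0, 252.1], [0.0, 353.2, 196.9], [0.0, 0.0, 1.0]]
wrist [177. 605. 385.] -0.06080308361951077 [-0.27, -0.17, 1.14] [[320.6, 0.0, 256.8], [0.0, 320.6, 187.7], [0.0, 0.0, 1.0]]
{'clock': 0.15, 'qpos': array([ 1.04640927e+00,  4.91409850e-01,  1.55926034e+00, -8.69967081e-06,
        1.09168766e+00, -1.05595369e-01]), 'dq': array([-0.00063324, -0.00179957, -0.00252653, -0.00071835,  0.00043635,
       -0.00069983]), 'tau': array([ 1.46716058e-03, -6.12894201e+01, -2.58278167e+01,  6.93023507e-02,
        4.73580847e-02, -9.08284869e-05]), 'tool_pos': array([254.06377968, 570.86751683, 214.21989079]), 'ee_rot': array([-6.52985690e-01, -3.07274623e+00,  1.14650725e-03]), 'wrist_force': array([-0.21982665,  0.07494129, -0.82382246]), 'moment': array([ 0.04542001, -0.03507009,  0.03719158]), 'grasp_force': 0.0, 'grip_width': 1.0048026274119661}
```

```bash
sed -i "s/np.array(c\['rotation'\])/R(c)/; s/^def atz/def R(c): return cv2.Rodrigues(np.array(c['rotation'],float))[0]\ndef atz/" h.py; grep -n "R(c)" h.py
```

```text
9:    w=R(c)@np.array([d[0],-d[1],-1]); return np.array(c['eye'],float),w/np.linalg.norm(w)
10:def R(c): return cv2.Rodrigues(np.array(c['rotation'],float))[0]
19:    q=R(c).T@(np.array(p,float)-c['eye']); d=np.array([q[0],-q[1],-q[2]])
```

View pics/a.png

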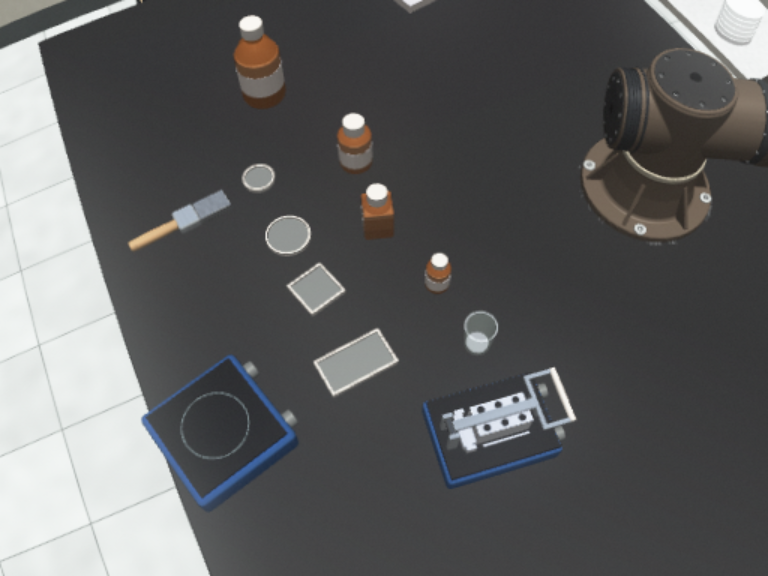

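View pics/b.png

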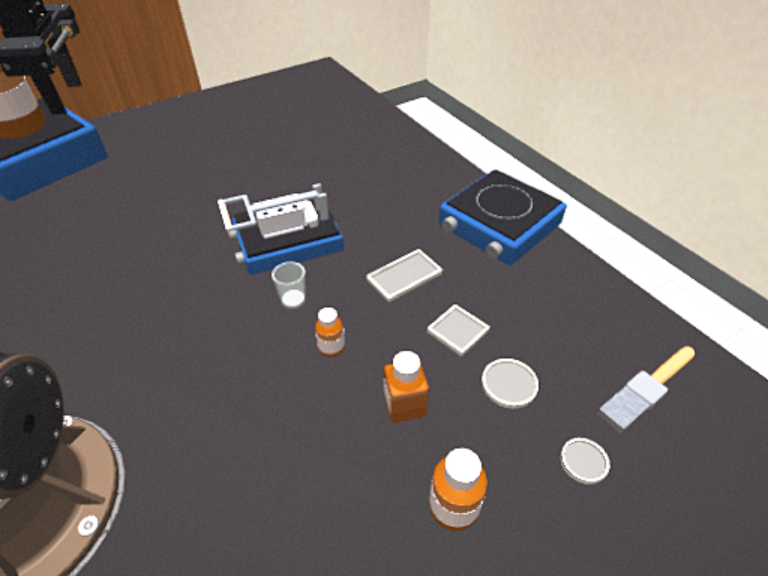

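```bash
python3 - <<'E'
from h import *
s,d=load('scene0'),load('side0')
P={'capA?':((251,24),None),'mid':((353,121),(463,460)),'sq':((376,191),(406,360)),'small':((440,260),(328,315)),
'ltray':((288,235),(510,383)),'stray':((258,178),(585,460)),'sqtray':((316,288),(459,329)),'btray':((356,361),(404,274)),
'handleA':((556,372),(221,204)),'handleB':((573,416),(247,199)),'beakerbot':((477,345),(292,299))}
for k,(a,b) in P.items():
    a=np.array(a)/1.5
    if b is None: print(k,atz(s,*a,112),atz(s,*a,78));continue
    b=np.array(b)/1.5
    p=tri([(s,*a),(d,*b)]); print(k,np.round(p,1),np.round(proj(s,p)-a,1),np.round(proj(d,p)-b,1))
p=np.array(atz(s,251/1.5,24/1.5,112));print(proj(d,p)*1.5)
a=s['img'][225:335,270:395];b=d['img'][105:200,130:240]
cv2.imwrite('pics/c.png',np.hstack([cv2.resize(a,(450,396),interpolation=3),cv2.resize(b,(350,396),interpolation=3)]))
a=s['img'][0:200,140:300]; b=d['img'][190:360,200:420]
E
```

```text
capA? [ 523.14053203 -607.32296442  112.        ] [ 513.95552645 -647.83636094   78.        ]
mid [ 456.1 -280.7  116.2] [-0.1 -0. ] [-0.2  0. ]
sq [ 482.8 -134.9  106.9] [0.3 0. ] [ 0.3 -0. ]
small [444.4   9.   77. ] [-0.4  0. ] [-0.5  0. ]
ltray [ 628.3 -187.8    6.3] [-0.1 -0. ] [-0.2  0. ]
stray [ 630.2 -326.8    6.9] [-0.1 -0. ] [-0.1  0. ]
sqtray [627.4 -70.2   7.7] [-0.3 -0.1] [-0.3  0. ]
btray [623.6  76.8   8.2] [-0. -0.] [-0.  0.]
handleA [398.8 265.7 127.7] [ 2.5 -0.4] [2.2 0.2]
handleB [428.1 315.4  99.5] [-10.7   1.3] [-8.8 -1.2]
beakerbot [438.8 134.9  -0.7] [ 0.4 -0. ] [0.4 0. ]
[813.6268476  775.50293357]
```

View pics/c.png

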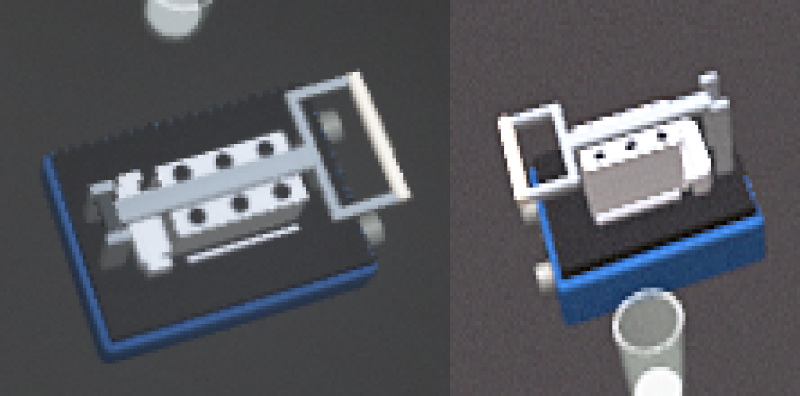

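```bash
python3 - <<'E'
from h import *
s,d=load('scene0'),load('side0')
S=lambda x,y:(s,270+x/3.6,225+y/3.6)
D=lambda x,y:(d,130+(x-450)/350*110,105+y*95/396)
def t(n,a,b):
    p=tri([S(*a),D(*b)]);print(n,np.round(p,1),np.round(proj(s,p)-S(*a)[1:],1),np.round(proj(d,p)-D(*b)[1:],1));return p
A=t('h-y',(354,74),(521,196));B=t('h+y',(405,195),(505,121))
# block top bores, body corners
t('bore near -y left', (265,148),(600,156));t('bore -y hinge end',(182,173),(661,131));t('bore -y mid',(224,161),(632,143))
t('beaker',(174,22),(658,386))
v=B-A; print(np.linalg.norm(v), np.degrees(np.arctan2(v[1],v[0])))
for z in (85,):
  for q in [(182,173),(224,161),(265,148),(197,216),(240,207),(282,191)]: print(np.round(atz(*S(*q),z),1))
print(proj(s,[0,0,0]))
E
```

```text
h-y [391.5 248.5  93.8] [ 0. -0.] [0. 0.]
h+y [406.4 326.1  93.4] [-0.5  0.1] [-0.4 -0. ]
bore near -y left [460.9 261.6  85.5] [-0.2  0. ] [-0.2 -0. ]
bore -y hinge end [512.3 253.5  88.6] [ 0.1 -0. ] [0.1 0. ]
bore -y mid [487.2 257.7  87.1] [-0.3  0. ] [-0.3 -0. ]
beaker [441.3 138.1   1.4] [-0.1  0. ] [-0.1 -0. ]
78.96978410785529 79.17906841026793
[511.5 252.6  85. ]
[485.9 257.4  85. ]
[460.3 261.6  85. ]
[516.7 279.2  85. ]
[491.9 286.   85. ]
[465.2 289.   85. ]
[429.51220768 123.9885448 ]
```

Request:
{"fn": "jog_arm", "kwargs": {"motion": [[[1, 0.145, -0.284, 0, 0, 0, -76.5], [1, 0.145, -0.284, 0, 0, 0, -76.5], [1, 0.145, -0.284, 0, 0, 0, -76.5], [1, 0.145, -0.284, 0, 0, 0, -76.5], [1, 0.145, -0.284, 0, 0, 0, -76.5], [1, 0.145, -0.284, 0, 0, 0, -76.5], [1, 0.145, -0.284, 0, 0, 0, -76.5], [1, 0.145, -0.284, 0, 0, 0, -76.5], [1, 0.145, -0.284, 0, 0, 0, -76.5], [1, 0.145, -0.284, 0, 0, 0, -76.5], [1, 0.145, -0.284, 0, 0, 0, -76.5], [1, 0.145, -0.284, 0, 0, 0, -76.5]]]}}

```text
clock: 1.15
tool_pos: [399.2, 286.7, 214.6]
ee_rot: [2.42, 2.003, -0.0]
wrist_force: [0.2, 0.3, -0.2]
grip_width: 0.999
grasp_force: 0.0
```

```bash
python3 - <<'E'
from h import *
c=cap('wrist','w1'); st=arm.state(); print(st['tool_pos'],st['ee_rot'],c['eye'])
s,d=load('scene0'),load('side0')
cv2.imwrite('pics/w1b.png',cv2.resize(c['img'],None,fx=1.5,fy=1.5))
# trays: outer contour -> rim top plane z=10
for nm,c in(('scene',s),('side',d)):
  g=cv2.cvtColor(c['img'],cv2.COLOR_BGR2GRAY); m=(g>100).astype(np.uint8)
  cs,_=cv2.findContours(m,cv2.RETR_EXTERNAL,cv2.CHAIN_APPROX_NONE)
  for n,p in dict(l=(628,-188,8),s=(630,-327,8),q=(627,-70,8),b=(623,77,8)).items():
    uv=proj(c,p)
    for k in cs:
      if cv2.contourArea(k)>100 and cv2.pointPolygonTest(k,uv.tolist(),False)>0:
        w=np.array([atz(c,*x[0],10)[:2] for x in k],np.float32)
        print(nm,n,np.round(cv2.minAreaRect(w)[0],1),np.round(cv2.minAreaRect(w)[1],1),round(cv2.minAreaRect(w)[2],1))
E
```

```text
[399.13539067 286.87949804 214.58044445] [ 2.41384781e+00  2.01065089e+00 -2.82878583e-04] [414.99561644 369.37462946 385.13511981]
scene l [ 629.5 -186.9] [83.2 75.3] 66.7
scene s [ 630.8 -327.4] [63.  57.7] 68.5
scene q [627.8 -69.9] [71.9 73.3] 14.2
scene b [624.7  76.7] [117.6  69.2] 4.1
side l [ 626.3 -187.2] [85.5 78.1] 46.5
side s [ 627.6 -326.3] [64.3 58.1] 8.8
side q [625.5 -69.2] [77.5 74.8] 14.1
side b [623.8  76.4] [121.7  75.6] 3.4
```

View pics/w1b.png

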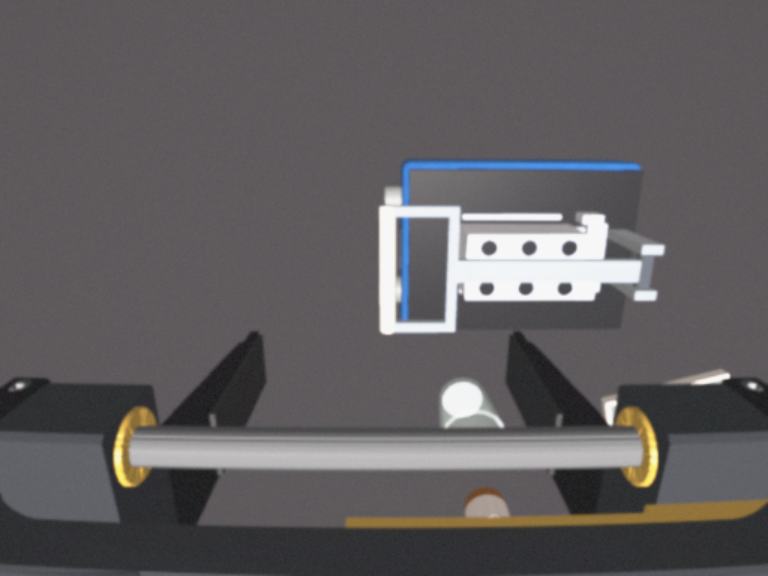

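```bash
python3 - <<'E'
from h import *
s,d,w=load('scene0'),load('side0'),load('w1')
S=lambda x,y:(s,270+x/3.6,225+y/3.6)
D=lambda x,y:(d,130+(x-450)/350*110,105+y*95/396)
W=lambda x,y:(w,x/1.5,y/1.5)
for n,o in dict(hm=[S(354,74),D(521,196),W(387.5,333)],hp=[S(405,195),D(505,121),W(389,207)],
 b1=[S(182,173),W(565,289)],b2=[S(224,161),W(526,289)],b3=[S(265,148),W(487,289)],b4=[S(197,216),W(569,248)],b5=[S(240,207),W(529,248)],b6=[S(282,191),W(489,248)]).items():
  p=tri(o);print(n,np.round(p,1),[np.round(proj(c,p)-[u,v],1).tolist() for c,u,v in o])
for z in (90,93): print(atz(*W(388.5,270),z))
print(atz(*W(525,289),85),[atz(*W(x,y),85).round(1) for x,y in((489,248),(569,248),(487,289),(565,289))])
E
```

```text
hm [392.2 247.3  95.1] [[-0.4, -0.6], [0.4, -0.2], [-1.4, -1.4]]
hp [407.4 326.2  93.7] [[-0.8, 0.3], [-0.0, -0.3], [-2.1, 0.4]]
b1 [512.5 252.9  89.7] [[-0.1, -0.4], [0.0, -0.9]]
b2 [487.1 257.8  89.9] [[-0.1, -0.4], [0.0, -0.9]]
b3 [462.  262.4  90.4] [[-0.1, -0.3], [0.0, -0.6]]
b4 [517.5 279.3  88.4] [[-0.1, -0.3], [-0.0, -0.7]]
b5 [492.3 284.9  87.6] [[-0.3, -0.8], [-0.1, -1.7]]
b6 [466.6 289.3  90. ] [[-0.1, -0.3], [-0.0, -0.8]]
[401.57060247 286.14150616  90.        ]
[401.70706554 286.98755719  93.        ]
[487.54207639 255.15735666  85.        ] [array([467.4, 287.2,  85. ]), array([518.6, 277.6,  85. ]), array([462.7, 259.9,  85. ]), array([513.9, 250.1,  85. ])]
```

Request:
{"fn": "jog_arm", "kwargs": {"motion": [[[-0.28, 0.0015, 0, -0.03, 0, 0, 0], [-0.28, 0.0015, 0, -0.06, 0, 0, 0], [-0.28, 0.0015, 0, -0.08, 0, 0, 0], [-0.28, 0.0015, 0, -0.08, 0, 0, 0], [-0.28, 0.0015, 0, -0.08, 0, 0, 0], [-0.28, 0.0015, 0, -0.08, 0, 0, 0], [-0.28, 0.0015, 0, -0.08, 0, 0, 0], [-0.28, 0.0015, 0, -0.08, 0, 0, 0]]], "grip_force": 20}}

```text
clock: 1.87
tool_pos: [401.1, 287.3, 135.8]
ee_rot: [2.414, 2.009, 0.003]
wrist_force: [0.1, 0.0, -0.1]
grip_width: 0.497
grasp_force: 0.0
```

Request:
{"fn": "jog_arm", "kwargs": {"motion": [[[-0.28, 0, 0, 0, 0, 0, 0], [-0.28, 0, 0, 0, 0, 0, 0], [-0.28, 0, 0, -0.015, 0, 0, 0], [-0.28, 0, 0, -0.03, 0, 0, 0], [-0.28, 0, 0, -0.045, 0, 0, 0], [-0.28, 0, 0, -0.06, 0, 0, 0], [-0.28, 0, 0, -0.063, 0, 0, 0], [-0.28, 0, 0, -0.063, 0, 0, 0], [-1, 0, 0, -0.063, 0, 0, 0], [-1, 0, 0, -0.063, 0, 0, 0], [-1, 0, 0, -0.063, 0, 0, 0], [-1, 0, 0, -0.063, 0, 0, 0]]]}}

```text
clock: 2.87
tool_pos: [400.9, 287.1, 72.3]
ee_rot: [2.415, 2.009, 0.002]
wrist_force: [0.0, -0.6, 0.4]
grip_width: 0.134
grasp_force: 0.0
```

Request:
{"fn": "jog_arm", "kwargs": {"motion": [[[-1, 0, 0, 0, 0, 0, 0], [-1, 0, 0, 0, 0, 0, 0], [-1, 0, 0, 0, 0, 0, 0]]]}}

```text
clock: 3.12
tool_pos: [400.5, 287.2, 72.1]
ee_rot: [-2.415, -2.009, -0.001]
wrist_force: [-2.6, 0.4, 6.0]
grip_width: 0.101
grasp_force: 20.0
```

Request:
{"fn": "jog_arm", "kwargs": {"motion": [[[-1, 0.0008, -0.0001, 0.0166, 0, 0, 0], [-1, 0.0032, -0.0006, 0.033, 0, 0, 0], [-1, 0.0073, -0.0014, 0.0491, 0, 0, 0], [-1, 0.0129, -0.0024, 0.0646, 0, 0, 0], [-1, 0.02, -0.0038, 0.0796, 0, 0, 0], [-1, 0.0285, -0.0054, 0.0937, 0, 0, 0], [-1, 0.0383, -0.0073, 0.1069, 0, 0, 0], [-1, 0.0494, -0.0094, 0.1191, 0, 0, 0], [-1, 0.0617, -0.0117, 0.13, 0, 0, 0], [-1, 0.075, -0.0142, 0.1397, 0, 0, 0], [-1, 0.0892, -0.0169, 0.1479, 0, 0, 0], [-1, 0.104, -0.0197, 0.1547, 0, 0, 0]]]}}

```text
clock: 4.12
tool_pos: [504.1, 267.4, 228.4]
ee_rot: [-2.414, -2.009, -0.0]
wrist_force: [-4.4, -0.6, 4.7]
grip_width: 0.101
grasp_force: 20.0
```

Request:
{"fn": "jog_arm", "kwargs": {"motion": [[[-1, 0.0155, -0.0029, 0.0053, 0, 0, 0], [-1, 0.0315, -0.006, 0.0089, 0, 0, 0], [-1, 0.0505, -0.0095, 0.0112, 0, 0, 0], [-1, 0.0505, -0.0095, 0.0112, 0, 0, 0], [-1, 0.0505, -0.0095, 0.0112, 0, 0, 0], [-0.28, 0.0505, -0.0095, 0.0112, 0, 0, 0], [-0.28, 0.0505, -0.0095, 0.0112, 0, 0, 0], [-0.28, 0.0505, -0.0095, 0.0112, 0, 0, 0], [-0.28, 0.0505, -0.0095, 0.0112, 0, 0, 0], [-0.28, 0.0505, -0.0095, 0.025, 0, 0, 0], [-0.28, 0.0505, -0.0095, 0.045, 0, 0, 0], [-0.28, 0.0505, -0.0095, 0.075, 0, 0, 0]]]}}

```text
clock: 5.12
tool_pos: [554.3, 257.6, 299.9]
ee_rot: [-2.414, -2.008, 0.007]
wrist_force: [0.1, 0.1, -0.1]
grip_width: 0.356
grasp_force: 0.0
```

Request:
{"fn": "jog_arm", "kwargs": {"motion": [[[1, 0.0, 0.0, 0.04, 0, 0, 0], [1, -0.02, 0.005, 0.04, 0, 0, 7], [1, -0.06, 0.012, 0.04, 0, 0, 14], [1, -0.09, 0.02, 0.04, 0, 0, 21], [1, -0.12, 0.024, 0.04, 0, 0, 28], [1, -0.15, 0.03, 0.04, 0, 0, 35], [1, -0.15, 0.03, 0.04, 0, 0, 42], [1, -0.15, 0.03, 0.04, 0, 0, 49], [1, -0.15, 0.03, 0.02, 0, 0, 56], [1, -0.15, 0.03, 0.0, 0, 0, 63], [1, -0.15, 0.03, -0.02, 0, 0, 70], [1, -0.15, 0.03, -0.04, 0, 0, 77]]]}}

```text
clock: 6.12
tool_pos: [404.8, 287.8, 260.5]
ee_rot: [0.63, 3.078, 0.0]
wrist_force: [0.7, 0.4, -0.3]
grip_width: 0.995
grasp_force: 0.0
```

```bash
python3 - <<'E'
from h import *
st=arm.state(); print(st['tool_pos'],st['ee_rot'],st['wrist_force'],st['qpos'])
d=cap('side','side1');w=cap('wrist','w2');s=cap('scene','scene1')
cv2.imwrite('pics/e.png',np.hstack([cv2.resize(d['img'][60:210,100:260],(400,375)),cv2.resize(s['img'][215:335,270:398],(400,375))]))
E
```

```text
[404.82176537 287.80092379 260.49808903] [6.29858462e-01 3.07755458e+00 3.22939440e-04] [ 0.67465893  0.40697498 -0.29610553] [ 4.84955351e-01  2.58479233e-01  1.80286206e+00  3.99484588e-06
  1.07993140e+00 -6.82094453e-01]
```

View pics/e.png

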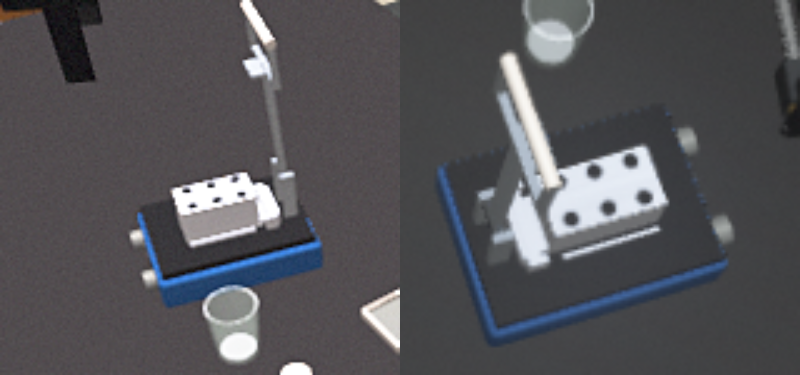

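Request:
{"fn": "jog_arm", "kwargs": {"motion": [[[1, 0.01, -0.002, -0.03, 0, 0, 6], [1, 0.02, -0.004, -0.06, 0, 0, 12.4], [1, 0.03, -0.006, -0.09, 0, 0, 12.4], [1, 0.04, -0.008, -0.115, 0, 0, 12.4], [1, 0.05, -0.01, -0.135, 0, 0, 12.4], [1, 0.06, -0.012, -0.155, 0, 0, 12.4], [1, 0.07, -0.0145, -0.17, 0, 0, 12.4], [1, 0.08, -0.0165, -0.185, 0, 0, 12.4], [1, 0.085, -0.018, -0.2, 0, 0, 12.4], [1, 0.085, -0.018, -0.2065, 0, 0, 12.4], [1, 0.085, -0.018, -0.2065, 0, 0, 12.4], [1, 0.085, -0.018, -0.2065, 0, 0, 12.4]]]}}

```text
clock: 7.27
tool_pos: [490.3, 270.1, 55.7]
ee_rot: [0.307, 3.126, 0.001]
wrist_force: [-0.1, 0.6, -0.1]
grip_width: 1.001
grasp_force: 0.0
```

Request:
{"fn": "jog_arm", "kwargs": {"motion": [[[-1, 0, 0, 0, 0, 0, 0], [-1, 0, 0, 0, 0, 0, 0], [-1, 0, 0, 0, 0, 0, 0], [-1, 0, 0, 0, 0, 0, 0], [-1, 0, 0, 0, 0, 0, 0], [-1, 0, 0, 0, 0, 0, 0], [-1, 0, 0, 0, 0, 0, 0], [-1, 0, 0, 0, 0, 0, 0], [-1, 0, 0, 0, 0, 0, 0], [-1, 0, 0, 0, 0, 0, 0]]], "grip_force": 25}}

```text
clock: 8.1
tool_pos: [490.2, 269.8, 54.9]
ee_rot: [0.304, 3.127, 0.0]
wrist_force: [0.5, -0.1, 0.5]
grip_width: 0.461
grasp_force: 25.0
```

Request:
{"fn": "jog_arm", "kwargs": {"motion": [[[-1, -0.0049, 0.0009, 0, 0, 0, 0], [-1, -0.0098, 0.0019, 0, 0, 0, 0], [-1, -0.0147, 0.0028, 0, 0, 0, 0], [-1, -0.0196, 0.0037, 0, 0, 0, 0], [-1, -0.0245, 0.0046, 0, 0, 0, 0], [-1, -0.0295, 0.0056, 0, 0, 0, 0], [-1, -0.0295, 0.0056, 0, 0, 0, 0], [-1, -0.0295, 0.0056, 0.01, 0, 0, 0], [-1, -0.0295, 0.0056, 0.025, 0, 0, 0], [-1, -0.0295, 0.0056, 0.05, 0, 0, 0], [-1, -0.0295, 0.0056, 0.08, 0, 0, 0], [-1, -0.0295, 0.0056, 0.08, 0, 0, 0]]]}}

```text
clock: 9.1
tool_pos: [462.3, 276.2, 139.8]
ee_rot: [0.303, 3.121, 0.005]
wrist_force: [1.2, 1.0, -3.3]
grip_width: 0.46
grasp_force: 25.0
```

```bash
python3 - <<'E'
from h import *
st=arm.state(); print(st['tool_pos'],st['ee_rot'],st['wrist_force'],st['qpos'])
d=cap('side','side2');s=cap('scene','scene2')
cv2.imwrite('pics/f.png',np.hstack([cv2.resize(d['img'][60:210,100:260],(400,375)),cv2.resize(s['img'][75:195,200:328],(400,375))]))
E
```

```text
[462.31396239 276.15529426 139.83807756] [0.30316652 3.12130237 0.0051658 ] [ 1.21180479  0.95351544 -3.29812683] [ 4.15710231e-01  4.59792464e-01  1.85795037e+00  1.73027412e-04
  8.17355931e-01 -9.61555070e-01]
```

View pics/f.png

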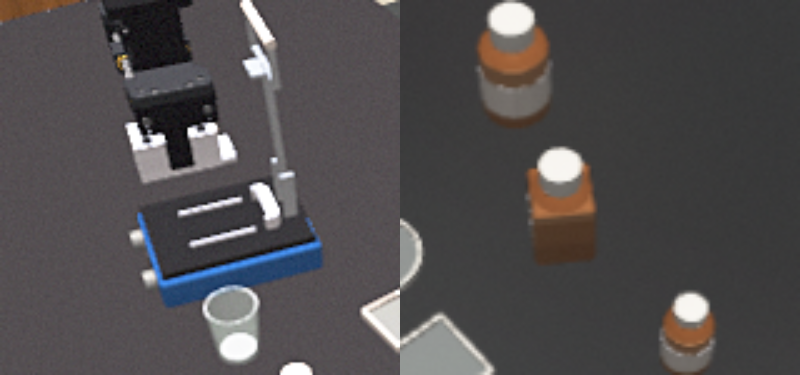

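Request:
{"fn": "jog_arm", "kwargs": {"motion": [[[-1, -0.004, -0.015, 0, 0, 0, 0], [-1, -0.006, -0.035, 0, 0, 0, 0], [-1, -0.008, -0.055, 0, 0, 0, 0], [-1, -0.01, -0.08, 0, 0, 0, 0], [-1, -0.01, -0.105, 0, 0, 0, 2], [-1, -0.01, -0.13, 0, 0, 0, 4], [-1, -0.005, -0.155, 0, 0, 0, 6], [-1, 0.005, -0.175, 0, 0, 0, 8], [-1, 0.02, -0.19, 0, 0, 0, 10], [-1, 0.04, -0.2, 0, 0, 0, 12], [-1, 0.065, -0.2, 0, 0, 0, 14.6], [-1, 0.09, -0.2, 0, 0, 0, 14.6]]]}}

```text
clock: 10.2
tool_pos: [550.8, 74.5, 133.6]
ee_rot: [0.098, -3.137, -0.0]
wrist_force: [0.7, -0.6, -2.7]
grip_width: 0.458
grasp_force: 25.0
```

Request:
{"fn": "jog_arm", "kwargs": {"motion": [[[-1, 0.025, 0, -0.015, 0, 0, 0], [-1, 0.05, 0, -0.03, 0, 0, 0], [-1, 0.065, 0, -0.05, 0, 0, 0], [-1, 0.065, 0, -0.07, 0, 0, 0], [-1, 0.065, 0, -0.085, 0, 0, 0], [-1, 0.065, 0, -0.095, 0, 0, 0], [-1, 0.065, 0, -0.1, 0, 0, 0], [-1, 0.065, 0, -0.1, 0, 0, 0]]]}}

```text
clock: 10.87
tool_pos: [614.8, 75.4, 33.4]
ee_rot: [0.096, -3.137, -0.0]
wrist_force: [-0.2, 0.2, -3.8]
grip_width: 0.464
grasp_force: 25.0
```

```bash
python3 - <<'E'
from h import *
st=arm.state(); print(st['tool_pos'],st['ee_rot'],st['wrist_force'],2*np.degrees(np.arctan2(st['ee_rot'][1],st['ee_rot'][0]))-90)
s=cap('scene','scene3');w=cap('wrist','w3');d=cap('side','side3')
cv2.imwrite('pics/g.png',np.hstack([cv2.resize(d['img'][130:230,220:327],(400,375)),cv2.resize(s['img'][195:285,190:286],(400,375))]))
E
```

```text
[614.79865283  75.37713724  33.36209307] [ 9.59040087e-02 -3.13739242e+00 -2.58124035e-04] [-0.17359837  0.22161099 -3.75438114] -266.4982484340043
```

View pics/g.png

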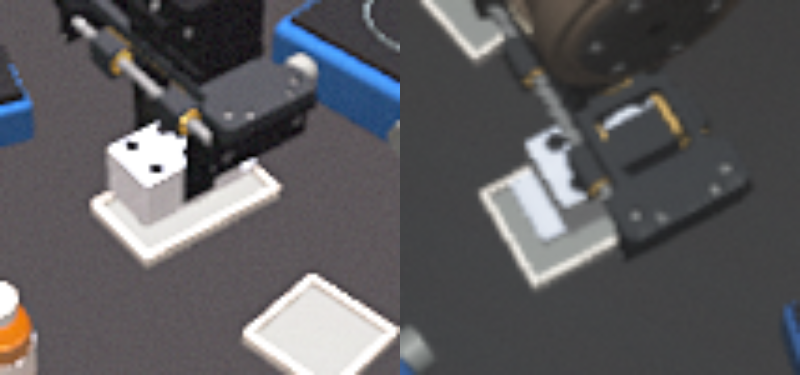

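Request:
{"fn": "jog_arm", "kwargs": {"motion": [[[-1, 0.0025, 0.001, -0.004, 0, 0, 0], [-1, 0.0025, 0.001, -0.009, 0, 0, 0], [-1, 0.0025, 0.001, -0.013, 0, 0, 0], [-1, 0.0025, 0.001, -0.016, 0, 0, 0], [-1, 0.0025, 0.001, -0.018, 0, 0, 0], [-1, 0.0025, 0.001, -0.0195, 0, 0, 0], [-1, 0.0025, 0.001, -0.0195, 0, 0, 0], [-1, 0.0025, 0.001, -0.0195, 0, 0, 0]]]}}

```text
clock: 11.68
tool_pos: [618.2, 76.4, 15.3]
ee_rot: [0.096, -3.14, -0.0]
wrist_force: [0.2, 0.6, -4.2]
grip_width: 0.463
grasp_force: 25.0
```

Request:
{"fn": "jog_arm", "kwargs": {"motion": [[[-1, 0, 0, -0.001, 0, 0, 0], [-1, 0, 0, -0.002, 0, 0, 0], [-1, 0, 0, -0.002, 0, 0, 0], [1, 0, 0, -0.002, 0, 0, 0], [1, 0, 0, -0.001, 0, 0, 0], [1, 0, 0, -0.001, 0, 0, 0], [1, 0, 0, -0.001, 0, 0, 0], [1, 0, 0, 0.015, 0, 0, 0], [1, 0, 0, 0.04, 0, 0, 0], [1, 0, 0, 0.08, 0, 0, 0], [1, 0, 0, 0.12, 0, 0, 0], [1, 0, 0, 0.16, 0, 0, 0]]]}}

```text
clock: 12.68
tool_pos: [617.8, 76.4, 177.0]
ee_rot: [0.096, -3.14, -0.0]
wrist_force: [-0.5, 0.2, 0.0]
grip_width: 0.991
grasp_force: 0.0
```

Request:
{"fn": "jog_arm", "kwargs": {"motion": [[[1, -0.03, -0.035, 0.01, 0, 0, 0], [1, -0.06, -0.065, 0.02, 0, 0, 0], [1, -0.08, -0.095, 0.03, 0, 0, 0], [1, -0.1, -0.125, 0.03, 0, 0, 0], [1, -0.12, -0.155, 0.03, 0, 0, 0], [1, -0.14, -0.185, 0.03, 0, 0, 0], [1, -0.14, -0.21, 0.03, 0, 0, 0], [1, -0.14, -0.21, 0.03, 0, 0, 0]]]}}

```text
clock: 13.35
tool_pos: [477.6, -137.0, 205.8]
ee_rot: [-0.091, 3.139, -0.002]
wrist_force: [-0.2, 0.6, -0.7]
grip_width: 1.0
grasp_force: 0.0
```

```bash
python3 - <<'E'
from h import *
st=arm.state(); print(st['tool_pos'],st['ee_rot'],2*np.degrees(np.arctan2(st['ee_rot'][1],st['ee_rot'][0]))-90)
w=cap('wrist','w4');s=cap('scene','scene4');d=cap('side','side4');print(w['eye'],s['img'].shape)
cv2.imwrite('pics/i.png',np.vstack([np.hstack([cv2.resize(d['img'][130:230,220:327],(400,300)),cv2.resize(s['img'][205:285,190:286],(400,300))]),cv2.resize(w['img'],(400,300)).repeat(1,0) if 0 else np.hstack([cv2.resize(w['img'],(400,300)),cv2.resize(s['img'][75:195,200:328],(400,300))])]))
E
```

```text
[ 477.62158744 -137.00939533  205.82000807] [-9.11420380e-02  3.13919592e+00 -1.60985043e-03] 93.32606672437348
[ 393.20484823 -142.02022148  376.29595261] (384, 512, 3)
```

View pics/i.png

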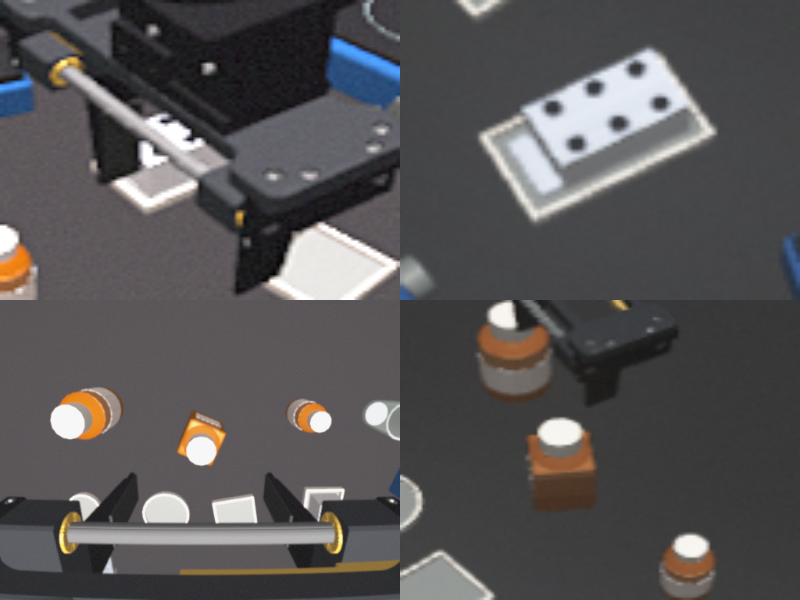

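```bash
python3 - <<'E'
from h import *
w=load('w4')['img']
cv2.imwrite('pics/j.png',np.hstack([cv2.resize(w[120:220,205:305],(500,500),interpolation=3),np.vstack([cv2.resize(w[110:210,60:160],(250,250),interpolation=3),cv2.resize(w[115:195,350:430],(250,250),interpolation=3)])]))
E
```

```text
(no output)
```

View pics/j.png

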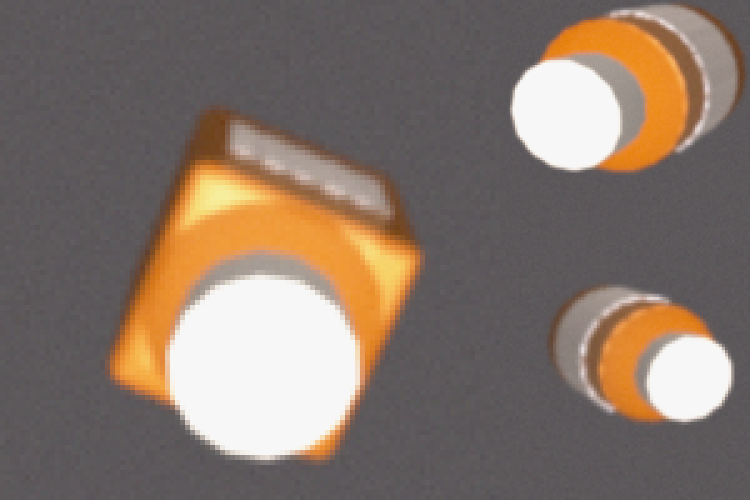

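```bash
python3 - <<'E'
from h import *
w=load('w4');s=load('scene0')
q=[(198,165),(420,255),(328,460),(112,378)]
P=np.array([atz(w,205+x/5,120+y/5,72)[:2] for x,y in q])
print(P.round(1),P.mean(0)); 
for i in range(4):
    v=P[(i+1)%4]-P[i];print(np.linalg.norm(v).round(1),np.degrees(np.arctan2(v[1],v[0])).round(1))
C=dict(sq=(205+264/5,120+367/5,104,(376,191)),la=(60+67/2.5,110+113/2.5,112,(353,121)),sm=(350+190/3.125,115+127/3.125,78,(440,260)))
for n,(u,v,z,a) in C.items(): print(n,atz(w,u,v,z),atz(s,a[0]/1.5,a[1]/1.5,z),tri([(w,u,v),(s,a[0]/1.5,a[1]/1.5)]))
w=load('scene4')
P=[atz(w,190+(x-400)*96/400,205+y*80/300,44) for x,y in((553,107),(595,88),(637,69),(576,144),(618,123),(661,103))]
print(np.mean(P,0),P[2]-P[0])
E
```

```text
[[ 454.  -150.7]
 [ 469.3 -106.5]
 [ 513.3 -121.4]
 [ 498.3 -165.9]] [ 483.73242813 -136.10800634]
46.8 70.9
46.5 -18.7
47.0 -108.7
46.8 161.1
sq [ 483.54803712 -136.26276103  104.        ] [ 482.42514286 -137.21650352  104.        ] [ 482.96458309 -136.2381893   105.55004163]
la [ 455.32429609 -284.09987657  112.        ] [ 454.42281598 -284.01596317  112.        ] [ 454.91253934 -283.19066641  113.28125632]
sm [445.52529211   8.44816566  78.        ] [443.86369651   9.88499126  78.        ] [444.67619736   9.20636193  77.53768745]
[616.27065795  76.93513942  44.        ] [-51.83436173  -2.36935933   0.        ]
```

Request:
{"fn": "jog_arm", "kwargs": {"motion": [[[1, 0.0055, 0.0005, 0, 0, 0, -7], [1, 0.0055, 0.0005, -0.02, 0, 0, -14], [1, 0.0055, 0.0005, -0.04, 0, 0, -21], [1, 0.0055, 0.0005, -0.065, 0, 0, -22.3], [1, 0.0055, 0.0005, -0.09, 0, 0, -22.3], [1, 0.0055, 0.0005, -0.115, 0, 0, -22.3], [1, 0.0055, 0.0005, -0.14, 0, 0, -22.3], [1, 0.0055, 0.0005, -0.16, 0, 0, -22.3], [1, 0.0055, 0.0005, -0.169, 0, 0, -22.3], [1, 0.0055, 0.0005, -0.169, 0, 0, -22.3], [-1, 0.0055, 0.0005, -0.169, 0, 0, -22.3], [-1, 0.0055, 0.0005, -0.169, 0, 0, -22.3]]]}}

```text
clock: 14.5
tool_pos: [484.3, -132.9, 37.4]
ee_rot: [0.512, 3.098, -0.0]
wrist_force: [0.0, 0.3, -0.3]
grip_width: 0.912
grasp_force: 0.0
```

Request:
{"fn": "jog_arm", "kwargs": {"motion": [[[-1, 0, 0, 0, 0, 0, 0], [-1, 0, 0, 0, 0, 0, 0], [-1, 0, 0, 0, 0, 0, 0], [-1, 0, 0, 0, 0, 0, 0], [-1, 0, 0, 0, 0, 0, 0], [-1, 0, 0, 0, 0, 0, 0], [-1, 0, 0, 0, 0, 0, 0]]]}}

```text
clock: 15.08
tool_pos: [483.8, -133.3, 36.6]
ee_rot: [0.513, 3.099, -0.0]
wrist_force: [-0.8, -1.3, 5.4]
grip_width: 0.524
grasp_force: 25.0
```

Request:
{"fn": "jog_arm", "kwargs": {"motion": [[[-1, 0, 0, 0.008, 0, 0, 0], [-1, 0, 0, 0.02, 0, 0, 0], [-1, 0.005, 0.002, 0.035, 0, 0, 0], [-1, 0.018, 0.008, 0.045, 0, 0, 4], [-1, 0.036, 0.016, 0.05, 0, 0, 9], [-1, 0.056, 0.025, 0.05, 0, 0, 14], [-1, 0.076, 0.034, 0.05, 0, 0, 19], [-1, 0.096, 0.043, 0.05, 0, 0, 24], [-1, 0.114, 0.051, 0.05, 0, 0, 29], [-1, 0.13, 0.058, 0.05, 0, 0, 33], [-1, 0.14, 0.0625, 0.045, 0, 0, 33], [-1, 0.1425, 0.0635, 0.04, 0, 0, 33]]]}}

```text
clock: 16.08
tool_pos: [627.1, -68.8, 76.0]
ee_rot: [-0.386, 3.117, 0.0]
wrist_force: [-0.2, 0.2, -1.9]
grip_width: 0.524
grasp_force: 25.0
```

Request:
{"fn": "jog_arm", "kwargs": {"motion": [[[-1, 0, 0, 0, 0, 0, 0], [-1, 0, 0, 0, 0, 0, 0], [-1, 0, 0, -0.008, 0, 0, 0], [-1, 0, 0, -0.015, 0, 0, 0], [-1, 0, 0, -0.022, 0, 0, 0], [-1, 0, 0, -0.022, 0, 0, 0]]]}}

```text
clock: 16.58
tool_pos: [625.1, -69.7, 52.6]
ee_rot: [0.387, -3.115, -0.001]
wrist_force: [-0.3, -1.3, -2.1]
grip_width: 0.525
grasp_force: 25.0
```

```bash
python3 - <<'E'
from h import *
st=arm.state(); print(st['tool_pos'],st['wrist_force'],2*np.degrees(np.arctan2(st['ee_rot'][1],st['ee_rot'][0]))-90)
d=cap('side','side5');s=cap('scene','scene5');print(proj(d,(627,-70,4)))
cv2.imwrite('pics/k.png',np.hstack([cv2.resize(d['img'][160:260,255:355],(400,400),interpolation=3),cv2.resize(s['img'][145:245,160:260],(400,400),interpolation=3)]))
E
```

```text
[625.13399605 -69.68747205  52.6148725 ] [-0.32108829 -1.25210286 -2.09283863] -255.83213655310004
[305.32322974 220.36718422]
```

View pics/k.png

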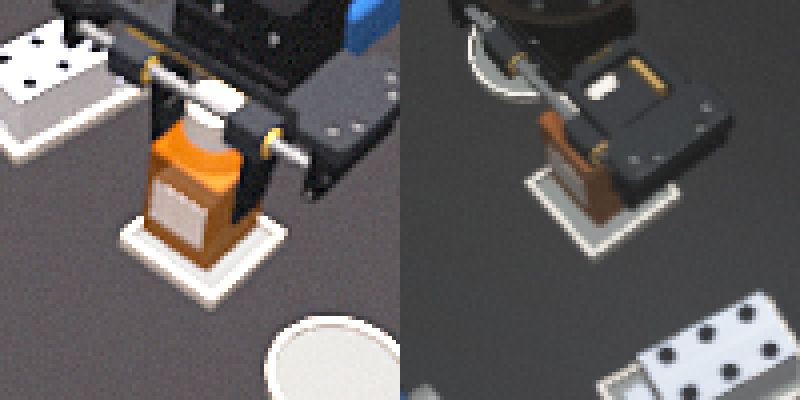

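Request:
{"fn": "jog_arm", "kwargs": {"motion": [[[-1, 0.001, 0, -0.004, 0, 0, 0], [-1, 0.001, 0, -0.007, 0, 0, 0], [-1, 0.001, 0, -0.0095, 0, 0, 0], [-1, 0.001, 0, -0.0115, 0, 0, 0], [-1, 0.001, 0, -0.0125, 0, 0, 0], [-1, 0.001, 0, -0.0125, 0, 0, 0], [-1, 0.001, 0, -0.0125, 0, 0, 0]]]}}

```text
clock: 17.27
tool_pos: [627.2, -69.6, 41.9]
ee_rot: [-0.388, 3.117, 0.0]
wrist_force: [0.2, -0.4, -1.6]
grip_width: 0.525
grasp_force: 25.0
```

Request:
{"fn": "jog_arm", "kwargs": {"motion": [[[-1, 0, 0, -0.001, 0, 0, 0], [-1, 0, 0, -0.0018, 0, 0, 0], [-1, 0, 0, -0.0018, 0, 0, 0], [1, 0, 0, -0.0015, 0, 0, 0], [1, 0, 0, -0.0015, 0, 0, 0], [1, 0, 0, -0.0015, 0, 0, 0], [1, 0, 0, -0.0015, 0, 0, 0], [1, 0, 0, -0.0015, 0, 0, 0], [1, 0, 0, 0.02, 0, 0, 0], [1, 0, 0, 0.05, 0, 0, 0], [1, 0, 0, 0.09, 0, 0, 0], [1, 0, 0, 0.11, 0, 0, 0]]]}}

```text
clock: 18.27
tool_pos: [628.1, -69.7, 155.7]
ee_rot: [-0.388, 3.114, -0.002]
wrist_force: [-0.3, -0.6, 0.8]
grip_width: 0.996
grasp_force: 0.0
```

Request:
{"fn": "jog_arm", "kwargs": {"motion": [[[1, -0.037, 0.016, 0, 0, 0, -7], [1, -0.074, 0.032, 0, 0, 0, -14], [1, -0.11, 0.048, 0, 0, 0, -14], [1, -0.146, 0.064, 0, 0, 0, -14], [1, -0.175, 0.076, 0, 0, 0, -14], [1, -0.1825, 0.079, -0.01, 0, 0, -14], [1, -0.1825, 0.079, -0.03, 0, 0, -14], [1, -0.1825, 0.079, -0.05, 0, 0, -14], [1, -0.1825, 0.079, -0.05, 0, 0, -14], [1, -0.1825, 0.079, -0.05, 0, 0, -14]]]}}

```text
clock: 19.1
tool_pos: [444.4, 9.4, 101.7]
ee_rot: [0.006, -3.14, -0.001]
wrist_force: [-0.1, 0.1, -0.3]
grip_width: 1.002
grasp_force: 0.0
```

Request:
{"fn": "jog_arm", "kwargs": {"motion": [[[1, 0, 0, -0.02, 0, 0, 0], [1, 0, 0, -0.045, 0, 0, 0], [1, 0, 0, -0.065, 0, 0, 0], [1, 0, 0, -0.077, 0, 0, 0], [1, 0, 0, -0.08, 0, 0, 0], [1, 0, 0, -0.08, 0, 0, 0], [-1, 0, 0, -0.08, 0, 0, 0], [-1, 0, 0, -0.08, 0, 0, 0], [-1, 0, 0, -0.08, 0, 0, 0], [-1, 0, 0, -0.08, 0, 0, 0], [-1, 0, 0, -0.08, 0, 0, 0], [-1, 0, 0, -0.08, 0, 0, 0]]], "grip_force": 15}}

```text
clock: 20.1
tool_pos: [444.8, 9.4, 22.1]
ee_rot: [-0.006, 3.141, 0.0]
wrist_force: [-0.1, 1.1, -0.6]
grip_width: 0.638
grasp_force: 0.0
```

Request:
{"fn": "jog_arm", "kwargs": {"motion": [[[-1, 0, 0, 0, 0, 0, 0], [-1, 0, 0, 0, 0, 0, 0], [-1, 0, 0, 0, 0, 0, 0], [-1, 0, 0, 0, 0, 0, 0], [-1, 0, 0, 0, 0, 0, 0]]]}}

```text
clock: 20.52
tool_pos: [444.7, 9.4, 21.9]
ee_rot: [-0.006, 3.142, 0.0]
wrist_force: [0.4, 0.5, 0.6]
grip_width: 0.416
grasp_force: 15.0
```

Request:
{"fn": "jog_arm", "kwargs": {"motion": [[[-1, 0, 0, 0.01, 0, 0, 0], [-1, 0, 0, 0.03, 0, 0, 0], [-1, 0, 0, 0.055, 0, 0, 0], [-1, 0, 0, 0.08, 0, 0, 0], [-1, 0.005, -0.009, 0.1, 0, 0, 0], [-1, 0.012, -0.022, 0.115, 0, 0, 0], [-1, 0.024, -0.044, 0.12, 0, 0, 0], [-1, 0.037, -0.067, 0.12, 0, 0, 0], [-1, 0.05, -0.091, 0.12, 0, 0, 0], [-1, 0.063, -0.115, 0.12, 0, 0, 0], [-1, 0.076, -0.139, 0.12, 0, 0, 0], [-1, 0.089, -0.163, 0.12, 0, 0, 0]]]}}

```text
clock: 21.52
tool_pos: [533.9, -154.8, 141.6]
ee_rot: [0.005, -3.141, -0.001]
wrist_force: [-0.2, -0.3, -0.6]
grip_width: 0.415
grasp_force: 15.0
```

Request:
{"fn": "jog_arm", "kwargs": {"motion": [[[-1, 0.013, -0.024, 0, 0, 0, 0], [-1, 0.026, -0.047, 0, 0, 0, 0], [-1, 0.039, -0.071, 0, 0, 0, 0], [-1, 0.052, -0.095, 0, 0, 0, 0], [-1, 0.065, -0.118, 0, 0, 0, 0], [-1, 0.078, -0.142, 0, 0, 0, 0], [-1, 0.089, -0.162, -0.01, 0, 0, 0], [-1, 0.0955, -0.1735, -0.03, 0, 0, 0], [-1, 0.0955, -0.1735, -0.055, 0, 0, 0], [-1, 0.0955, -0.1735, -0.08, 0, 0, 0], [-1, 0.0955, -0.1735, -0.095, 0, 0, 0], [-1, 0.0955, -0.1735, -0.1, 0, 0, 0]]]}}

```text
clock: 22.52
tool_pos: [627.7, -326.3, 38.3]
ee_rot: [0.005, -3.137, -0.005]
wrist_force: [0.1, -0.2, -1.9]
grip_width: 0.42
grasp_force: 15.0
```

Request:
{"fn": "jog_arm", "kwargs": {"motion": [[[-1, 0, 0, 0, 0, 0, 0], [-1, 0, 0, 0, 0, 0, 0]]]}}

```text
clock: 22.68
tool_pos: [629.4, -327.2, 42.4]
ee_rot: [-0.006, 3.141, -0.0]
wrist_force: [0.5, 0.3, -0.8]
grip_width: 0.415
grasp_force: 15.0
```

```bash
python3 - <<'E'
from h import *
st=arm.state(); print(st['tool_pos'],st['wrist_force'],st['grip_width'],st['qpos'])
d=cap('side','side6');s=cap('scene','scene6');print(proj(d,(629,-327,10)),proj(s,(629,-327,10)))
cv2.imwrite('pics/l.png',np.hstack([cv2.resize(d['img'][240:360,330:450],(400,400),interpolation=3),cv2.resize(s['img'][60:190,120:250],(400,400),interpolation=3)]))
E
```

```text
[ 629.43173377 -327.20290541   42.40866769] [ 0.53929835  0.27753854 -0.83192662] 0.41493479930714566 [-5.72457420e-01  7.90506883e-01  1.47157839e+00  1.19565063e-04
  8.79077658e-01 -2.14695133e+00]
[389.99074472 306.31829278] [172.1354766  117.74513995]
```

View pics/l.png

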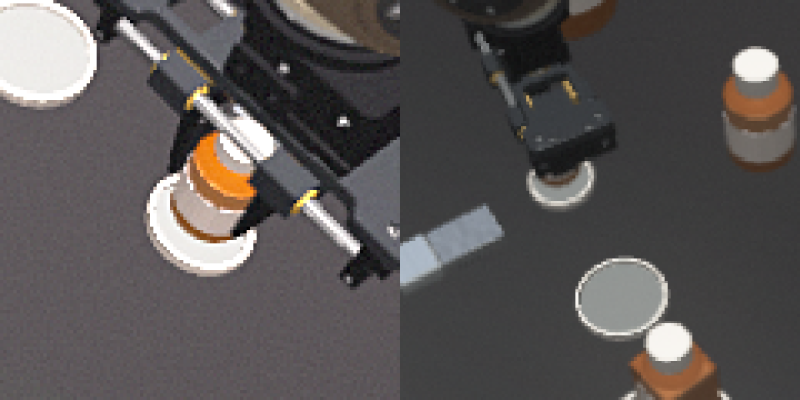

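Request:
{"fn": "jog_arm", "kwargs": {"motion": [[[-1, 0, 0, -0.004, 0, 0, 0], [-1, 0, 0, -0.008, 0, 0, 0], [-1, 0, 0, -0.012, 0, 0, 0], [-1, 0, 0, -0.015, 0, 0, 0], [-1, 0, 0, -0.017, 0, 0, 0], [-1, 0, 0, -0.0175, 0, 0, 0], [-1, 0, 0, -0.0175, 0, 0, 0], [-1, 0, 0, -0.0175, 0, 0, 0], [-1, 0, 0, -0.0175, 0, 0, 0]]]}}

```text
clock: 23.53
tool_pos: [629.2, -327.0, 25.6]
ee_rot: [-0.006, 3.141, -0.0]
wrist_force: [-3.2, 2.6, 11.0]
grip_width: 0.415
grasp_force: 15.0
```

Request:
{"fn": "jog_arm", "kwargs": {"motion": [[[1, 0, 0, 0, 0, 0, 0], [1, 0, 0, 0, 0, 0, 0], [1, 0, 0, 0, 0, 0, 0], [1, 0, 0, 0, 0, 0, 0], [1, 0, 0, 0, 0, 0, 0], [1, 0, 0, 0.02, 0, 0, 0], [1, 0, 0, 0.05, 0, 0, 0], [1, 0, 0, 0.09, 0, 0, 0], [1, 0, 0, 0.12, 0, 0, 0], [1, 0, 0, 0.13, 0, 0, 0]]]}}

```text
clock: 24.37
tool_pos: [630.5, -327.9, 159.6]
ee_rot: [-0.006, 3.136, -0.006]
wrist_force: [0.9, -0.1, -0.7]
grip_width: 0.989
grasp_force: 0.0
```

Request:
{"fn": "jog_arm", "kwargs": {"motion": [[[1, -0.04, 0.01, 0, 0, 0, 0], [1, -0.08, 0.02, 0, 0, 0, 0], [1, -0.12, 0.03, 0, 0, 0, 0], [1, -0.15, 0.037, 0, 0, 0, 0], [1, -0.17, 0.0425, 0, 0, 0, 0], [1, -0.1745, 0.0434, -0.01, 0, 0, 0], [1, -0.1745, 0.0434, -0.02, 0, 0, 0], [1, -0.1745, 0.0434, -0.02, 0, 0, 0], [1, -0.1745, 0.0434, -0.02, 0, 0, 0], [1, -0.1745, 0.0434, -0.02, 0, 0, 0]]]}}

```text
clock: 25.2
tool_pos: [455.3, -283.8, 134.1]
ee_rot: [0.006, -3.141, -0.001]
wrist_force: [-0.5, 0.4, 0.4]
grip_width: 0.998
grasp_force: 0.0
```

Request:
{"fn": "jog_arm", "kwargs": {"motion": [[[1, 0, 0, -0.02, 0, 0, 0], [1, 0, 0, -0.045, 0, 0, 0], [1, 0, 0, -0.07, 0, 0, 0], [1, 0, 0, -0.085, 0, 0, 0], [1, 0, 0, -0.09, 0, 0, 0], [1, 0, 0, -0.09, 0, 0, 0], [-1, 0, 0, -0.09, 0, 0, 0], [-1, 0, 0, -0.09, 0, 0, 0], [-1, 0, 0, -0.09, 0, 0, 0], [-1, 0, 0, -0.09, 0, 0, 0], [-1, 0, 0, -0.09, 0, 0, 0], [-1, 0, 0, -0.09, 0, 0, 0]]], "grip_force": 25}}

```text
clock: 26.2
tool_pos: [454.8, -283.8, 44.8]
ee_rot: [-0.006, 3.141, -0.001]
wrist_force: [-0.0, -2.6, 2.2]
grip_width: 0.637
grasp_force: 1.1
```

Request:
{"fn": "jog_arm", "kwargs": {"motion": [[[-1, 0, 0, 0, 0, 0, 0], [-1, 0, 0, 0, 0, 0, 0], [-1, 0, 0, 0, 0, 0, 0]]]}}

```text
clock: 26.45
tool_pos: [454.8, -283.9, 44.8]
ee_rot: [-0.006, 3.141, -0.001]
wrist_force: [-0.1, 0.2, 6.8]
grip_width: 0.631
grasp_force: 25.0
```

Request:
{"fn": "jog_arm", "kwargs": {"motion": [[[-1, 0, 0, 0.008, 0, 0, 0], [-1, 0, 0, 0.02, 0, 0, 0], [-1, 0.005, 0.003, 0.035, 0, 0, 0], [-1, 0.018, 0.01, 0.045, 0, 0, 0], [-1, 0.038, 0.021, 0.05, 0, 0, 0], [-1, 0.06, 0.034, 0.05, 0, 0, 0], [-1, 0.082, 0.046, 0.05, 0, 0, 0], [-1, 0.104, 0.058, 0.05, 0, 0, 0], [-1, 0.126, 0.071, 0.05, 0, 0, 0], [-1, 0.146, 0.082, 0.05, 0, 0, 0], [-1, 0.162, 0.091, 0.045, 0, 0, 0], [-1, 0.1732, 0.0969, 0.035, 0, 0, 0]]]}}

```text
clock: 27.45
tool_pos: [629.4, -185.7, 80.0]
ee_rot: [-0.007, 3.14, -0.001]
wrist_force: [-0.1, 0.3, -2.9]
grip_width: 0.625
grasp_force: 25.0
```

Request:
{"fn": "jog_arm", "kwargs": {"motion": [[[-1, 0, 0, 0, 0, 0, 0], [-1, 0, 0, 0, 0, 0, 0], [-1, 0, 0, -0.008, 0, 0, 0], [-1, 0, 0, -0.014, 0, 0, 0], [-1, 0, 0, -0.018, 0, 0, 0], [-1, 0, 0, -0.018, 0, 0, 0], [-1, 0, 0, -0.018, 0, 0, 0]]]}}

```text
clock: 28.03
tool_pos: [627.5, -187.1, 61.1]
ee_rot: [0.005, -3.141, -0.0]
wrist_force: [0.8, -0.7, -2.8]
grip_width: 0.628
grasp_force: 25.0
```

```bash
python3 - <<'E'
from h import *
st=arm.state(); print(st['tool_pos'],st['wrist_force'],st['grip_width'])
d=cap('side','side7');s=cap('scene','scene7')
cv2.imwrite('pics/m.png',np.hstack([cv2.resize(d['img'][180:360,270:450],(400,400),interpolation=3),cv2.resize(s['img'][90:230,130:270],(400,400),interpolation=3)]))
E
```

```text
[ 627.50091371 -187.10002739   61.1233606 ] [ 0.79730321 -0.72789677 -2.75290664] 0.6277129021472511
```

View pics/m.png

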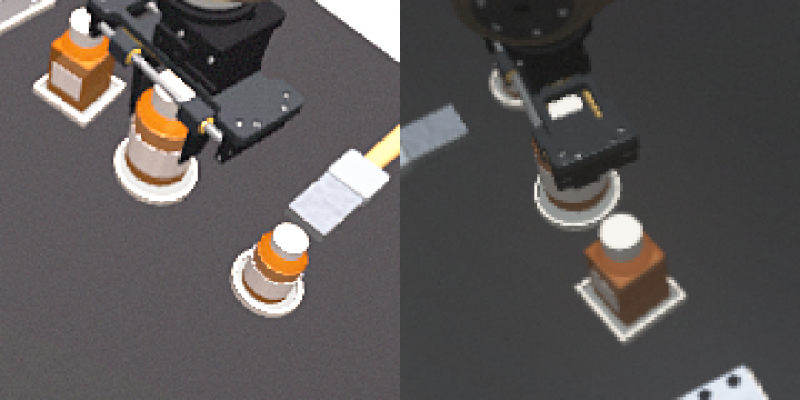

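Everything is aligned: the large bottle hangs over its tray, and the square and small bottles stand in theirs. I'll lower to about 48.5 and release.

Request:
{"fn": "jog_arm", "kwargs": {"motion": [[[-1, 0, 0, -0.004, 0, 0, 0], [-1, 0, 0, -0.007, 0, 0, 0], [-1, 0, 0, -0.0095, 0, 0, 0], [-1, 0, 0, -0.0115, 0, 0, 0], [-1, 0, 0, -0.013, 0, 0, 0], [-1, 0, 0, -0.0135, 0, 0, 0], [-1, 0, 0, -0.0135, 0, 0, 0], [-1, 0, 0, -0.0135, 0, 0, 0]]]}}

```text
clock: 28.8
tool_pos: [627.8, -186.7, 48.8]
ee_rot: [-0.006, 3.141, 0.0]
wrist_force: [-4.5, 1.8, 7.7]
grip_width: 0.624
grasp_force: 25.0
```

Request:
{"fn": "jog_arm", "kwargs": {"motion": [[[1, 0, 0, 0, 0, 0, 0], [1, 0, 0, 0, 0, 0, 0], [1, 0, 0, 0, 0, 0, 0], [1, 0, 0, 0, 0, 0, 0], [1, 0, 0, 0, 0, 0, 0], [1, 0, 0, 0.01, 0, 0, 0], [1, 0, 0, 0.03, 0, 0, 0], [1, 0, 0, 0.06, 0, 0, 0], [1, 0, 0, 0.1, 0, 0, 0], [1, 0, 0, 0.14, 0, 0, 0], [1, -0.03, 0, 0.16, 0, 0, 0], [1, -0.06, 0, 0.16, 0, 0, 0]]]}}

```text
clock: 29.8
tool_pos: [569.2, -187.3, 213.1]
ee_rot: [-0.007, 3.134, -0.005]
wrist_force: [0.2, -0.5, 0.1]
grip_width: 0.999
grasp_force: 0.0
```

Request:
{"fn": "jog_arm", "kwargs": {"motion": [[[1, -0.04, 0.03, 0, 0, 0, 0], [1, -0.08, 0.06, 0, 0, 0, 0], [1, -0.12, 0.09, 0, 0, 0, 0], [1, -0.12, 0.12, 0, 0, 0, 0], [1, -0.12, 0.15, 0, 0, 0, 0], [1, -0.12, 0.15, 0, 0, 0, 0], [1, -0.12, 0.15, 0, 0, 0, 0]]]}}

```text
clock: 30.38
tool_pos: [447.8, -35.6, 208.9]
ee_rot: [-0.01, 3.14, -0.001]
wrist_force: [-0.4, 0.1, -0.3]
grip_width: 0.999
grasp_force: 0.0
```

```bash
python3 - <<'E'
from h import *
d=cap('side','side8');s=cap('scene','scene8')
cv2.imwrite('pics/n.png',np.hstack([cv2.resize(d['img'][120:370,220:470],(400,400),interpolation=3),cv2.resize(s['img'][90:340,130:380],(400,400),interpolation=3)]))
# cap centres: white blob near expected, projected at cap-top height
for n,p in dict(large=(628,-187,116),small=(629.5,-327,82),square=(627,-69.7,108)).items():
  for c in(d,s):
    u,v=proj(c,p); m=(c['img'].min(2)>215).astype(np.uint8); k,l,stt,cen=cv2.connectedComponentsWithStats(m)
    i=1+np.argmin(np.hypot(*(cen[1:]-[u,v]).T)+1000*(stt[1:,4]<20)); print(n,(cen[i]-[u,v]).round(1),stt[i,4],(atz(c,*cen[i],p[2]-4)-p).round(1))
E
```

```text
large [-0.7 -0.4] 251 [ 2.3  3.4 -4. ]
large [ 0.3 -0.2] 145 [-1.5 -3.3 -4. ]
small [-1.  -0.4] 162 [ 1.9  2.4 -4. ]
small [ 0.2 -0.1] 48 [-1.4 -3.6 -4. ]
square [-0.7 -0.3] 151 [ 2.1  4.3 -4. ]
square [ 0.3 -0.1] 127 [-1.2 -2.3 -4. ]
```

View pics/n.png

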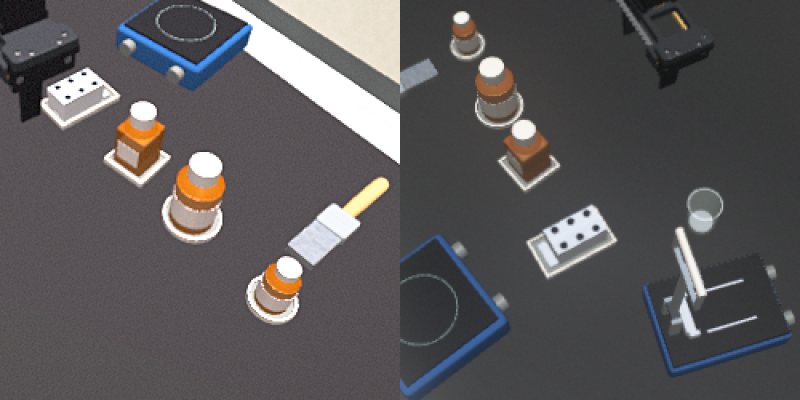

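All four items sit in their trays, within about 2 mm of centre. The bar is up, the beaker is unmoved, and the arm is clear.

```bash
python3 -c "
from h import *
print(arm.sign_off())"
```

```text
the job is handed in; nothing more can be done
None
```

I signed the job off at about 30 s on the robot's clock: the last pictures show the three bottles upright and the block lying in their own trays, the hold-down bar up and the beaker where it started; no verdict came back.

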